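Load a grooved stile under the swing arm of a dowelling jig

ROBOT

A 6-joint arm with a two-finger parallel gripper is mounted at the origin on the work surface. World frame = base frame: x ahead of the robot, y to its left, z up, the work surface at z = 0. Lengths are in m, angles in rad, forces in N, time in s.
With the tool pointing down it reaches from about 0.35 to 0.975 m from the base axis. Payload 4.9 kg.
Tool frame: the origin (TCP) lies midway between the tips of the shut fingers; the grasp point (between the pads) lies 19 mm behind it; z points along the fingers, y is the line along which they close (so a half turn about z gives the same grasp; the last joint's range is limited). The gripper opens to 85 mm and grips with 20 to 120 N. Pads are 22 mm wide; open, the fingers measure 114 mm over their backs; the gripper's body (76 mm by 85 mm) begins 54 mm behind the grasp point. The pads swing forward as they close: fully open they stand 13 mm farther back than shut.
Start: joints at [-1.358, 0.053, 1.613, -0, 1.476, -0.119], TCP at [0.204, -0.591, 0.231] pointing down, gripper open.
Joint ranges: [-3.01, 3.01], [-1.01, 2.22], [0.06, 2.58], [-1.02, 4.17], [0.09, 2.62], [-3.14, 3.14]. Speed limits (rad/s): [2.57, 2.57, 3.14, 3.14, 3.14, 3.14].

INTERFACE

Orientations are given as a rotation vector (axis times angle).
In Python, from station import ctrl, optics, job gives the robot as it stands.
- The arm moves only by the shell command python3 -m jog 'ROWS' [OPENING] [FORCE]. ROWS is JSON, a list of rows, each a list of 2 entries, a list of its own where there are three numbers: the shift along the tool's x, y, z in m, then the turn, a rotation vector about the tool's x, y, z in rad. A call has 1 to 5 rows; each row is the pose to reach, as a shift and turn from the pose commanded when the call began, along the tool's axes at that moment; what a row does not reach only later rows make up. A row lasts 1/10 s, in which the tool goes at most 50 mm and 8.59 degrees, less where a joint would pass 70% of its speed; a pose out of reach is approached as far as the arm can. A call with a gripper value outside its range is refused whole. OPENING is the opening, from 0 (shut) to 1 (fully open), set as the call begins (- or left out, the last holds). The fingers move at their own pace and stop on an object; FORCE is the grip in N (left out, the last holds). Time passes only in rows, so rows that repeat a pose let the fingers close. It gives the time, the measured TCP pose, the force, the opening and the grip force at its end, in the units of the state.
- ctrl.get_obs(): the state, without advancing time (a new reading comes with each control period).
- optics.get_image(name): name is "scene" or "top" or "wrist"; returns a dict with "image" (420x560x3 uint8, blue, green, red), "fx", "fy", "cx", "cy" (pixels), "rvec" (rotation vector, rad) and "tvec" (3), from world to camera coordinates, as OpenCV has them; the wrist camera has in their place "mount" (4x4, takes a point from camera to tool coordinates, whose origin is the TCP and whose axes are the flange's). Camera axes: x right, y down, z forward; pixel columns grow to the right and rows downward; lengths in m; the calibration is good to about 2 mm. A picture is of the moment at which its call begins: read the wrist's pose just before it. There is no depth.
- job.finish_job(): hands the job in; it is judged then, once.
The state is a dict: "t": time; "q": joint angles; "dq": joint speeds; "effort": joint torques, N m; "tool_pos": TCP position; "tool_rot": TCP orientation; "contact_force": force on the tool from outside, world axes, zero at the start; "wrist_torque": the same for the moment, N m; "opening": finger opening in m; "grip_force": force on a finger pad.
Only numpy, scipy, OpenCV 4.12 (cv2) and the standard library are available. Lean on these libraries where they do the work, as an engineer would, in place of code of your own. Each camera call takes 0.05 s, during which the arm holds its last target. There are 200 camera calls.

TASK

Swing the green drill-guide arm well clear of the dowelling jig, about square to the fence, then stand the oak stile on its long edge in the jig with its grooved, red-marked edge up, gently home against both fence blocks and the end stop, and let go of it. Then swing the arm back over the stile until it is fully home on its stop pin. Leave the hammer, glue bottle and dowel tray where they are.

Things in the scene. Friction and masses are not known exactly. Their poses are not given: they have to be found in the camera images.
- jig: Aluminium dowelling jig bolted to the bench: base plate 12 mm thick, spanning its own x -62 to +62 mm and y -160 to +210 mm. Origin on the bench below the centre of the stile's place, z up. The stile stands lengthwise along the jig's y, its lower edge on the plate, 12 mm above the bench. The place is open at the -x side and the -y end. The end-stop side carries the arm's post.
- fence (a point): In the plane of the fence's locating faces (jig x = +10 mm; they look to -x), midway between its two steel blocks, 32 mm above the bench. The blocks are 45 mm long, centred 95 mm either side of this point along y, 22 mm thick, tops 52 mm above the bench; between them 145 mm of open room for a finger.
- end_stop (a point): Centre of the locating face of the steel end stop (jig y = +120 mm, looks to -y), 34 mm wide in x, top 52 mm above the bench; this point is 32 mm above the bench.
- jig_seat (a point): Where the stile's centre comes when it stands on edge, fully home in the jig: 37 mm above the bench over the jig's origin. Axes as the jig's.
- pivot (a point): On the vertical hinge axis of the guide arm, at jig x = 0, y = +175 mm, 76 mm above the bench (middle of the arm's thickness). The post's top is 104 mm above the bench.
- guide_arm (a joint): Angle of the green drill-guide arm about its upright post, rad. 0: home on its stop pin (hard end of travel), lying along the jig's -y over the stile's place. It grows as the arm swings clockwise seen from above, out over the jig's -x side; 1.57: square to the fence, clear; end of travel 2.0. Light friction (about 1 N at the handle); it stays where it is left.
- bushes (a point): Midway between the arm's two steel drill bushes (32 mm apart), at their lower ends, 66 mm above the bench, 101 mm from the hinge axis; a standing stile's top is at 62 mm. The arm is a flat bar 30 mm wide, underside 70 mm and top 82 mm above the bench.
- swing_handle (a point): Centre of the upright round black handle at the arm's end, 26 mm diameter, 50 mm tall (88 to 138 mm above the bench), this point 113 mm above the bench and 162 mm from the hinge axis.
- stile: Loose oak stile (frame member), 240 mm long (its x) x 50 mm wide (its y) x 20 mm thick (its z), about 0.17 kg. Origin at its centre. A panel groove 6 mm wide and 8 mm deep runs along the middle of its +y edge. It starts lying flat on the bench with z up, turned any way; at the end its y must point up, either end to the end stop.
- groove_edge (a point): Middle of the stile's grooved (+y) edge, 25 mm from its centre. On both wide faces a red crayon mark, 150 mm long and 8 mm wide, runs beside this edge (6 mm from its centre line to the edge).
- cradle: Dark-faced plywood vee cradle screwed to the bench, the place to rest a length on its corner and change grip: base board 190 (x) x 120 (y) x 15 mm, two bearers 25 mm thick, 100 mm wide in y, 115 mm high, centred on x = -67 and +67 mm (110 mm clear between them). Each has a 90-degree vee along the cradle's x. Origin on the bench under the middle.
- cradle_vee (a point): Bottom line of the vee, midway between the bearers, 85 mm above the bench; x along the vee, z up; its two slopes rise at 45 degrees to +y and -y, each 42 mm long. A stile laid in it corner down rests with a wide face on one slope and an edge on the other, and can be gripped between the bearers square to either slope.
- hammer: Bystander: claw hammer lying on the bench, 290 mm long along its x.
- glue: Bystander: yellow glue bottle, 60 mm diameter, 170 mm tall, upright; origin under its base.
- dowel_tray: Bystander: blue tray of dowels, 130 x 90 x 40 mm; origin under its centre.
Mind the look-alikes: they are no part of the job. Of the things shaped like the stile, the wooden one is meant.

How it is judged:
On the way, in this order (a step that is already met when the one before it is completed fails the run):
1. the guide arm is swung clear (more than 70 degrees from home) (value of joint guide_arm above 1.2 rad), for 0.2 s.
2. the stile stands on edge in the jig, groove up, against fence and end stop, let go, the arm still swung out (angle between stile's own y axis and vertical below 0.06 rad and angle between the x axis of stile and the y axis of jig, either way round below 0.025 rad and x of stile in the frame of jig_seat above -0.0025 m and y of stile in the frame of jig_seat between -0.003 and 0.003 m and z of stile in the frame of jig_seat below 0.002 m and contact force between the fingers and stile below 0.1 N and value of joint guide_arm above 0.7 rad), for 0.2 s.
At the end, for the whole second after the job is handed in: The stile stands at rest on its plain edge on the jig's base plate, groove up (within 0.06 rad), along the fence (within 0.025 rad), within 2.5 mm of the fence blocks and 3 mm of the end stop, and the guide arm is home over it (within 0.03 rad of its stop), at rest (value of joint guide_arm below 0.03 rad and angle between stile's own y axis and vertical below 0.06 rad and angle between the x axis of stile and the y axis of jig, either way round below 0.025 rad and x of stile in the frame of jig_seat between -0.0025 and 0.0025 m and y of stile in the frame of jig_seat between -0.003 and 0.003 m and z of stile in the frame of jig_seat below 0.002 m and linear speed of stile below 0.01 m/s and velocity of joint guide_arm between -0.02 and 0.02 rad/s); the robot touches nothing.
It fails at once if the stile is rammed into the jig or struck hard by the arm (over 60 N) (contact force between stile and jig above 60 N).
It fails at once if the hammer is moved more than 15 mm (distance of hammer from where it was at the start of the episode above 0.015 m).
It fails at once if the glue bottle is moved more than 15 mm (distance of glue from where it was at the start of the episode above 0.015 m).
It fails at once if the dowel tray is moved more than 15 mm (distance of dowel_tray from where it was at the start of the episode above 0.015 m).
It also fails if it takes over 72 s, if anything falls off the work surface, if the arm or the gripper's body presses on something with over 40 N, if the wrist force passes 120 N, or if a joint passes its speed limit or range.

## Working session

There is one attempt and no reset: what is moved stays moved. The work goes in short steps, Python scripts to look and compute and a shell command to move; the robot and the scene stay as the last step left them, time stands still between calls to the robot, and variables do not carry over. Pictures are saved under pics/ and viewed, at most 10 in all, crops included, and the job is handed in when it is done.

```bash
ls; mkdir -p pics; python3 - <<'E'
from station import ctrl, optics
import cv2,numpy as np,pickle
o=ctrl.get_obs();print(o['t'],o['tool_pos'],o['tool_rot'],o['opening'])
d={}
for n in('scene','top','wrist'):
    d[n]=optics.get_image(n);cv2.imwrite(f'pics/{n}0.png',d[n]['image'])
    print(n,{k:np.round(v,4).tolist() if k!='image' else 0 for k,v in d[n].items()})
pickle.dump(d,open('im0.pkl','wb'))
E
```

```text
pics
0.0 [ 0.20347471 -0.59029627  0.23006602] [-3.09639808e+00 -5.18516289e-01  1.22584304e-04] 0.0851834792973676
scene {'image': 0, 'fx': 458.216, 'fy': 458.216, 'cx': 278.2079, 'cy': 203.6276, 'rvec': [1.9155, 1.4499, -0.6155], 'tvec': [-0.158, -0.2285, 1.6867]}
top {'image': 0, 'fx': 470.9502, 'fy': 470.9502, 'cx': 283.8676, 'cy': 206.506, 'rvec': [2.1876, -2.2103, 0.0895], 'tvec': [0.0231, 0.4811, 1.1614]}
wrist {'image': 0, 'fx': 316.3666, 'fy': 316.3666, 'cx': 282.7714, 'cy': 211.9755, 'mount': [[-0.0007, -0.9619, -0.2735, 0.069], [1.0, -0.0011, 0.0011, 0.001], [-0.0013, -0.2735, 0.9619, -0.1428], [0.0, 0.0, 0.0, 1.0]]}
```

View pics/top0.png

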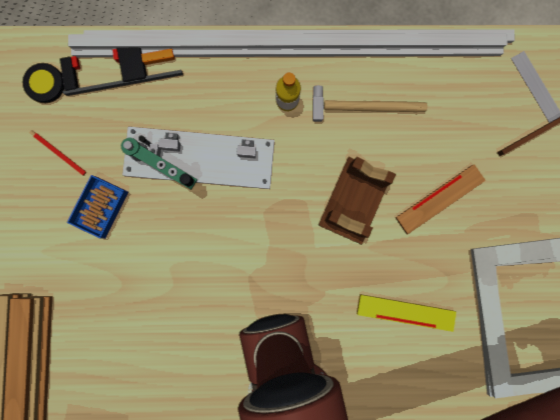

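View pics/scene0.png

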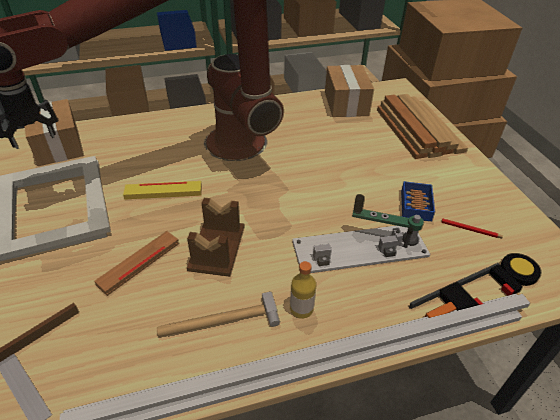

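The top view shows the oak stile at (440,200), with its red mark on the upper-left edge. The cradle is at (357,200). The jig plate runs (125,128)–(273,187), with the fence blocks on its far side at (170,143) and (246,150). The post is at (130,147) and the handle at (187,181). The yellow piece at (407,313) is a look-alike.

```bash
cat > h.py <<'E'
from station import ctrl, optics
import cv2,numpy as np,pickle
from scipy.spatial.transform import Rotation as R
def cam(d,obs=None):
    K=np.array([[d['fx'],0,d['cx']],[0,d['fy'],d['cy']],[0,0,1]])
    if 'mount' in d:
        T=np.eye(4);T[:3,:3]=R.from_rotvec(obs['tool_rot']).as_matrix();T[:3,3]=obs['tool_pos']
        M=T@np.array(d['mount']);return K,M[:3,:3],M[:3,3]
    A=cv2.Rodrigues(np.array(d['rvec']))[0].T
    return K,A,-A@np.array(d['tvec'])
def ray(c,uv):
    K,A,p=c;v=A@np.linalg.solve(K,[uv[0],uv[1],1.]);return p,v/np.linalg.norm(v)
def onz(c,uv,z):
    p,v=ray(c,uv);return p+v*(z-p[2])/v[2]
def tri(cs,uvs):
    A=np.zeros((3,3));b=np.zeros(3)
    for c,uv in zip(cs,uvs):
        p,v=ray(c,uv);P=np.eye(3)-np.outer(v,v);A+=P;b+=P@p
    return np.linalg.solve(A,b)
def proj(c,X):
    K,A,p=c;u=K@(A.T@(np.array(X)-p));return u[:2]/u[2]
def snap(n,name):
    o=ctrl.get_obs();d=optics.get_image(n);cv2.imwrite(f'pics/{name}.png',d['image']);pickle.dump((d,o),open(f'{name}.pkl','wb'));return d,cam(d,o)
def load(name):
    d,o=pickle.load(open(f'{name}.pkl','rb'));return d,cam(d,o)
def rotm(z,y):  # tool axes: z along fingers, y closing
    z=np.array(z,float);z/=np.linalg.norm(z);y=np.array(y,float);y-=z*(y@z);y/=np.linalg.norm(y)
    return np.column_stack([np.cross(y,z),y,z])
def plan(wps,cur=None):
    """print tool-frame shift/turn for chain of (pos,rotmatrix)"""
    if cur is None:
        o=ctrl.get_obs();cur=(np.array(o['tool_pos']),R.from_rotvec(o['tool_rot']).as_matrix())
    p0,R0=cur
    for p,Rm in wps:
        s=R0.T@(np.array(p)-p0);t=R.from_matrix(R0.T@Rm).as_rotvec()
        print(np.round(s,4).tolist(),np.round(t,3).tolist(),'rows>=',max(np.linalg.norm(s)/.05,np.linalg.norm(t)/.15).round(1));p0,R0=np.array(p),Rm
E
python3 - <<'E'
from h import *
d=pickle.load(open('im0.pkl','rb'));cs={n:cam(d[n]) for n in('top','scene')}
def mask(n,lo,hi,box):
    h=cv2.cvtColor(d[n]['image'],cv2.COLOR_BGR2HSV);m=cv2.inRange(h,lo,hi)
    if lo[0]==0 and lo[1]>=180: m|=cv2.inRange(h,(172,lo[1],lo[2]),(180,255,255))
    q=np.zeros_like(m);x0,y0,x1,y1=box;q[y0:y1,x0:x1]=m[y0:y1,x0:x1];return q
def rect(m):
    c=max(cv2.findContours(m,0,1)[0],key=cv2.contourArea);return cv2.minAreaRect(c)
r1=rect(mask('top',(0,200,110),(4,255,255),(390,160,490,240)));r2=rect(mask('scene',(0,200,110),(4,255,255),(90,225,190,300)))
print('red',r1,r2,tri([cs['top'],cs['scene']],[r1[0],r2[0]]))
s=rect(mask('top',(0,90,60),(14,255,255),(390,160,490,240)));print('stile',s)
for b in cv2.boxPoints(s):print(onz(cs['top'],b,.02))
print('redends',[onz(cs['top'],b,.02)[:2] for b in cv2.boxPoints(r1)])
for n,uv,z in[('post',(130,147),.104),('handle',(187,181),.138),('f1',(170,143),.052),('f2',(246,150),.052),('p1',(128,128),.012),('p2',(273,139),.012),('p3',(270,188),.012),('p4',(124,178),.012),('crA',(373,171),.1),('crB',(350,222),.1)]:print(n,onz(cs['top'],uv,z).round(4))
print('handle tri',tri([cs['top'],cs['scene']],[(187,181),(360,197)]),'post',tri([cs['top'],cs['scene']],[(130,147),(413,219)]))
E
```

```text
red ((436.5729064941406, 192.10609436035156), (2.472125768661499, 56.85888671875), 55.491477966308594) ((158.1800079345703, 250.74002075195312), (1.399999976158142, 12.20000171661377), 53.13010025024414) [ 0.51329199 -0.33335754  0.06212323]
stile ((437.6800537109375, 191.75999450683594), (5.945080757141113, 65.14290618896484), 55.304847717285156)
[ 0.47456893 -0.29489492  0.02      ]
[ 0.56668963 -0.43294103  0.02      ]
[ 0.55424579 -0.44108411  0.02      ]
[ 0.46226075 -0.30305144  0.02      ]
redends [array([ 0.47614706, -0.30307292]), array([ 0.55611971, -0.42378537]), array([ 0.55093816, -0.4271549 ]), array([ 0.4710147 , -0.30644764])]
post [0.6171 0.3741 0.104 ]
handle [0.5329 0.2364 0.138 ]
f1 [0.6362 0.2937 0.052 ]
f2 [0.6176 0.1095 0.052 ]
p1 [0.683  0.4078 0.012 ]
p2 [0.6525 0.0437 0.012 ]
p3 [0.5283 0.0524 0.012 ]
p4 [0.5567 0.4166 0.012 ]
crA [ 0.5571 -0.1893  0.1   ]
crB [ 0.4386 -0.1331  0.1   ]
handle tri [0.53465499 0.24051952 0.13253727] post [0.61834042 0.37537094 0.09252951]
```

```bash
python3 - <<'E'
from h import *
yj=np.array([.081,.997,0]);yj/=np.linalg.norm(yj);xj=np.array([yj[1],-yj[0],0])
th=.466;tg=yj*np.sin(th)-xj*np.cos(th)
o=ctrl.get_obs();R0=R.from_rotvec(o['tool_rot']).as_matrix();print(R0.round(3))
plan([((.48,-.25,.34),rotm([0,0,-1],R0[:,1])),((.48,-.03,.34),rotm([0,0,-1],-tg)),((.534,.238,.27),rotm([0,0,-1],-tg)),])
E
```

```text
[[ 0.945  0.326 -0.   ]
 [ 0.326 -0.945  0.002]
 [ 0.    -0.002 -1.   ]]
[0.3724, -0.232, -0.1092] [-0.002, -0.0, -0.0] rows>= 9.0
[0.0717, -0.208, 0.0] [0.0, 0.0, -0.692] rows>= 4.6
[0.257, -0.0933, 0.07] [0.0, 0.0, 0.0] rows>= 5.6
```

```bash
R1='x'; python3 -m jog '[[[0.18,-0.116,-0.055],[0,0,0]],[[0.18,-0.116,-0.055],[0,0,0]],[[0.18,-0.116,-0.055],[0,0,0]],[[0.18,-0.116,-0.055],[0,0,0]],[[0.18,-0.116,-0.055],[0,0,0]]]'
python3 -m jog '[[[0.192,-0.116,-0.055],[0,0,0]],[[0.192,-0.116,-0.055],[0,0,0]],[[0.192,-0.116,-0.055],[0,0,0]],[[0.192,-0.116,-0.055],[0,0,0]],[[0.192,-0.116,-0.055],[0,0,0]]]'
python3 -m jog '[[[0,0,0],[0,0,0]],[[0,0,0],[0,0,0]]]'
python3 -c "
from h import *
snap('wrist','w1')"
python3 -m jog '[[[0.072,-0.208,0],[0,0,-0.69]],[[0.072,-0.208,0],[0,0,-0.69]],[[0.072,-0.208,0],[0,0,-0.69]],[[0.072,-0.208,0],[0,0,-0.69]],[[0.072,-0.208,0],[0,0,-0.69]]]'
python3 -m jog '[[[0.257,-0.093,0.07],[0,0,0]],[[0.257,-0.093,0.07],[0,0,0]],[[0.257,-0.093,0.07],[0,0,0]],[[0.257,-0.093,0.07],[0,0,0]],[[0.257,-0.093,0.07],[0,0,0]]]'
python3 -m jog '[[[0,0,0],[0,0,0]],[[0,0,0],[0,0,0]]]'
python3 -c "
from h import *
snap('wrist','w2');print(ctrl.get_obs())
a=cv2.imread('pics/w1.png');b=cv2.imread('pics/w2.png');cv2.imwrite('pics/w12.png',np.hstack([a[:,:400] if 0 else a,b])[:, :])"

```

```text
t: 0.65
tool_pos: [0.3381, -0.42, 0.2878]
tool_rot: [3.096, 0.523, 0.002]
contact_force: [0.2, -0.6, -0.1]
opening: 0.0856
grip_force: 0.0
t: 1.15
tool_pos: [0.4813, -0.2478, 0.3423]
tool_rot: [3.098, 0.523, 0.002]
contact_force: [0.8, 0.0, -0.1]
opening: 0.0854
grip_force: 0.0
t: 1.35
tool_pos: [0.4798, -0.25, 0.341]
tool_rot: [3.098, 0.521, -0.001]
contact_force: [-0.4, 0.2, -0.2]
opening: 0.0852
grip_force: 0.0
t: 1.9
tool_pos: [0.4792, -0.0284, 0.3408]
tool_rot: [-2.735, -1.543, 0.0]
contact_force: [0.8, -0.4, 0.5]
opening: 0.0851
grip_force: 0.0
t: 2.4
tool_pos: [0.5288, 0.2073, 0.2781]
tool_rot: [2.742, 1.533, -0.001]
contact_force: [0.5, -0.3, 0.9]
opening: 0.0855
grip_force: 0.0
t: 2.6
tool_pos: [0.5283, 0.2064, 0.2777]
tool_rot: [-2.74, -1.536, 0.005]
contact_force: [0.6, -0.9, 0.7]
opening: 0.0854
grip_force: 0.0
{'t': 2.65, 'q': array([ 2.40255464e-01, -1.07578687e-01,  1.69163619e+00, -6.24958569e-04,
        1.55879945e+00,  7.90573397e-01]), 'dq': array([-0.01795036, -0.02049432, -0.0045798 ,  0.00243274, -0.00125343,
        0.00235582]), 'effort': array([ 9.44416188e-01, -3.20337868e+01, -3.72701883e+01,  4.76799638e-02,
       -2.47092175e-03,  1.07344600e-03]), 'tool_pos': array([0.52867157, 0.20573234, 0.27865591]), 'tool_rot': array([ 2.74120280e+00,  1.53419084e+00, -2.17565148e-03]), 'contact_force': array([ 0.34490585, -0.53132916,  0.37282932]), 'wrist_torque': array([-0.05452668,  0.05578761, -0.00525884]), 'grip_force': 0.0, 'opening': 0.08590536865365704}
```

View pics/w2.png

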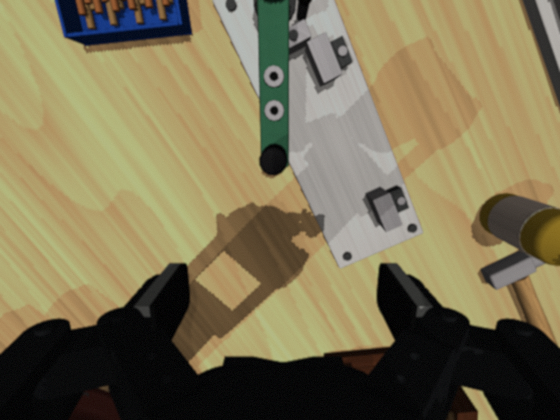

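View pics/w1.png

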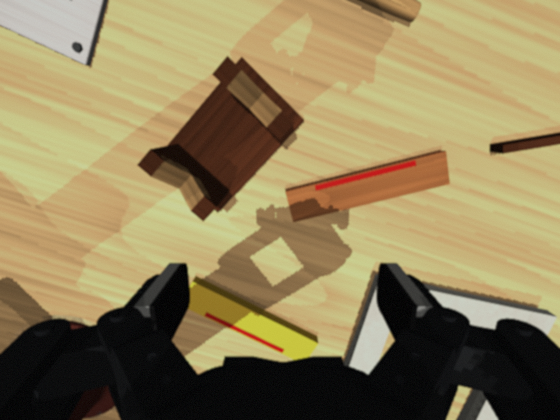

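The wrist view shows the handle top at (274,159), the plate's near corners at (340,266) and (422,233), and the stile's corners at about (286,188), (446,151), (449,182) and (294,221).

```bash
python3 - <<'E'
from h import *
d0=pickle.load(open('im0.pkl','rb'));ct=cam(d0['top']);cS=cam(d0['scene'])
d2,c2=load('w2');d1,c1=load('w1')
print('handle',onz(c2,(274,157),.138),tri([ct,c2],[(187,180),(274,157)]))
print('plate corners',onz(c2,(340,266),.012),onz(c2,(422,233),.012), tri([ct,c2],[(270,188),(340,266)]),tri([ct,c2],[(273,139),(422,233)]))
for n,uv in[('bush1',(274,76)),('bush2',(274,110))]:print(n,onz(c2,uv,.085))
print('stile')
for uv in[(286,188),(446,151),(449,182),(294,221)]:print(onz(c1,uv,.02))
h=cv2.cvtColor(d1['image'],cv2.COLOR_BGR2HSV);m=cv2.inRange(h,(0,200,110),(4,255,255))|cv2.inRange(h,(174,200,110),(180,255,255));m[:140]=0;m[210:]=0;m[:,:300]=0
r=cv2.minAreaRect(max(cv2.findContours(m,0,1)[0],key=cv2.contourArea));print(r,onz(c1,r[0],.02),tri([ct,c1],[(436.6,192.1),r[0]]))
plan([((*onz(c2,(274,157),.138)[:2],.18),R.from_rotvec(ctrl.get_obs()['tool_rot']).as_matrix())])
q=d1['image'][40:235,120:470];cv2.imwrite('pics/cr.png',cv2.resize(q,None,fx=2.2,fy=2.2,interpolation=2))
E
```

```text
handle [0.54214323 0.24267147 0.138     ] [0.53918126 0.24103191 0.110114  ]
plate corners [0.53076492 0.05462071 0.012     ] [0.65021556 0.03944543 0.012     ] [0.52960843 0.05218545 0.00670216] [0.6497343  0.04366698 0.01987713]
bush1 [0.5795501  0.30538843 0.085     ]
bush2 [0.56274056 0.27842107 0.085     ]
stile
[ 0.45742957 -0.26445452  0.02      ]
[ 0.5843005  -0.46521972  0.02      ]
[ 0.54495574 -0.49031969  0.02      ]
[ 0.41269523 -0.29306292  0.02      ]
((365.23529052734375, 174.941162109375), (4.850714206695557, 102.35004425048828), 75.96376037597656) [ 0.51408312 -0.3685212   0.02      ] [ 0.51390187 -0.36972353  0.01090808]
[0.0387, -0.0078, 0.0986] [0.0, 0.0, 0.0] rows>= 2.1
```

View pics/cr.png

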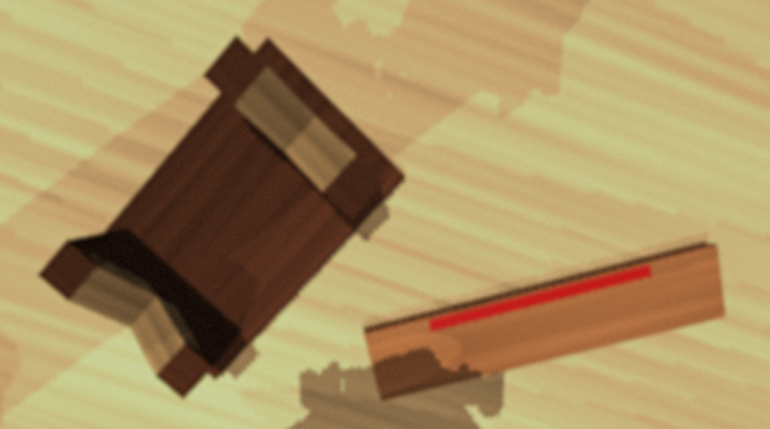

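```bash
python3 -m jog '[[[0.038,-0.007,0],[0,0,0]],[[0.038,-0.007,0.05],[0,0,0]],[[0.038,-0.007,0.1],[0,0,0]],[[0.038,-0.007,0.15],[0,0,0]],[[0.038,-0.007,0.186],[0,0,0]]]' | grep -E 'pos|force'
python3 -m jog '[[[0,0,0],[0,0,0]],[[0,0,0],[0,0,0]],[[0,0,0],[0,0,0]],[[0,0,0],[0,0,0]]]' 0.45
python3 -m jog '[[[0.0012,-0.0194,0],[0,0,0.12]],[[0.0046,-0.0385,0],[0,0,0.24]],[[0.0104,-0.0571,0],[0,0,0.36]],[[0.0183,-0.0748,0],[0,0,0.48]],[[0.0283,-0.0915,0],[0,0,0.6]]]'
python3 -m jog '[[[0.0012,-0.0194,0],[0,0,0.12]],[[0.0046,-0.0385,0],[0,0,0.24]],[[0.0104,-0.0571,0],[0,0,0.36]],[[0.0183,-0.0748,0],[0,0,0.48]],[[0.0283,-0.0915,0],[0,0,0.6]]]'
python3 - <<'E'
from h import *
_,c1=load('w1')
f=lambda x,y:(x/2.2+120,y/2.2+40)
for uv,z in[((152,303),.085),((133,325),.085),((310,113),.085),((283,145),.085),((42,275),.115),((183,397),.115),((403,178),.115)]:print(uv,onz(c1,f(*uv),z).round(4))
E
```

```text
tool_pos: [0.5416, 0.2403, 0.0904]
contact_force: [-0.4, -0.6, 0.5]
grip_force: 0.0
t: 3.55
tool_pos: [0.5448, 0.2433, 0.097]
tool_rot: [2.74, 1.535, 0.009]
contact_force: [0.3, 0.1, 0.0]
opening: 0.0382
grip_force: 0.0
t: 4.05
tool_pos: [0.48, 0.3157, 0.0958]
tool_rot: [-3.073, -0.65, -0.006]
contact_force: [0.9, -1.2, 0.2]
opening: 0.0387
grip_force: 0.5
t: 4.55
tool_pos: [0.4683, 0.4113, 0.0957]
tool_rot: [-3.127, 0.286, -0.004]
contact_force: [1.1, -1.0, -0.4]
opening: 0.0389
grip_force: 0.6
(152, 303) [ 0.4421 -0.1386  0.085 ]
(133, 325) [ 0.426  -0.1314  0.085 ]
(310, 113) [ 0.5699 -0.1931  0.085 ]
(283, 145) [ 0.5496 -0.1843  0.085 ]
(42, 275) [ 0.4455 -0.0867  0.115 ]
(183, 397) [ 0.4044 -0.1747  0.115 ]
(403, 178) [ 0.554  -0.2501  0.115 ]
```

```bash
python3 - <<'E'
from h import *
s=np.array([.549,-.836,0]);u=np.array([.919,-.394,0]);v=np.array([.394,.919,0]);Z=np.array([0,0,1.])
o=ctrl.get_obs();p=o['tool_pos'];R0=R.from_rotvec(o['tool_rot']).as_matrix();R0=rotm(-Z,R0[:,1])
w=np.array([.836,.549,0])
plan([((p[0],p[1],.29),R0),((.56,.2,.29),R0),((.498,-.15,.29),rotm(-Z,-w)),((.499,-.3785,.15),rotm(-Z,-w)),((.499,-.3785,.004),rotm(-Z,-w))])
E
```

```text
[0.0005, -0.0003, -0.1943] [-0.002, -0.003, -0.0] rows>= 3.9
[0.1285, 0.1911, 0.0] [0.0, 0.0, 0.0] rows>= 4.6
[0.0026, 0.3554, 0.0] [0.0, 0.0, 0.807] rows>= 7.1
[0.1915, 0.1246, 0.14] [0.0, 0.0, 0.0] rows>= 5.4
[0.0, 0.0, 0.146] [0.0, 0.0, 0.0] rows>= 2.9
```

```bash
python3 -m jog '[[[0,0,-0.04],[0,0,0]],[[0,0,-0.09],[0,0,0]],[[0,0,-0.14],[0,0,0]],[[0,0,-0.19],[0,0,0]]]' | grep pos
python3 -m jog '[[[0.128,0.191,0],[0,0,0]],[[0.128,0.191,0],[0,0,0]],[[0.128,0.191,0],[0,0,0]],[[0.128,0.191,0],[0,0,0]],[[0.128,0.191,0],[0,0,0]]]' 1 | grep pos
python3 -m jog '[[[0,0,0],[0,0,0]],[[0,0,0],[0,0,0]]]' | grep pos
python3 -c "
from h import *
snap('wrist','w3')"
python3 -m jog '[[[0.003,0.17,0],[0,0,0.4]],[[0.003,0.17,0],[0,0,0.4]],[[0.003,0.17,0],[0,0,0.4]],[[0.003,0.17,0],[0,0,0.4]]]' | grep pos
python3 - <<'E'
from h import *
s=np.array([.549,-.836,0]);Z=np.array([0,0,1.]);w=np.array([.836,.549,0])
plan([((.50,-.24,.2),rotm(-Z,-w)),((.499,-.3785,.1),rotm(-Z,-w)),((.499,-.3785,.004),rotm(-Z,-w))])
E
```

```text
tool_pos: [0.4676, 0.4103, 0.2877]
tool_pos: [0.5611, 0.1965, 0.286]
tool_pos: [0.5602, 0.1991, 0.2852]
tool_pos: [0.5318, 0.03, 0.2841]
[0.1213, 0.2433, 0.0843] [-0.0, -0.002, 0.409] rows>= 5.7
[0.1152, 0.0769, 0.1] [0.0, 0.0, 0.0] rows>= 3.4
[0.0, 0.0, 0.096] [0.0, 0.0, 0.0] rows>= 1.9
```

View pics/w3.png

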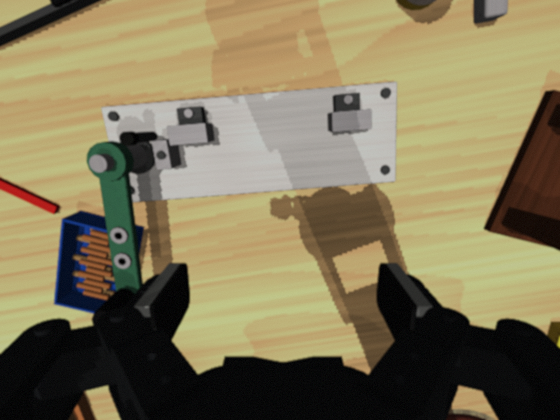

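The arm now stands square and clear. The plate corners in w3 are (104,107), (397,82) and (394,181), and the blocks are at (190,133) and (350,120). Next I grasp the stile.

```bash
python3 -m jog '[[[0.121,0.243,0.084],[0,0,0.41]],[[0.121,0.243,0.084],[0,0,0.41]],[[0.121,0.243,0.084],[0,0,0.41]],[[0.121,0.243,0.084],[0,0,0.41]],[[0.121,0.243,0.084],[0,0,0.41]]]' | grep pos
python3 -m jog '[[[0,0,0],[0,0,0]]]' | grep pos
python3 - <<'E'
from h import *
s=np.array([.549,-.836,0]);Z=np.array([0,0,1.]);w=np.array([.836,.549,0])
plan([((.499,-.3785,.1),rotm(-Z,-w)),((.499,-.3785,.004),rotm(-Z,-w))])
_,c=load('w3')
P=[onz(c,q,.012)[:2] for q in[(104,107),(397,82),(394,181)]];print(np.round(P,4))
print('blocks front top corners',[onz(c,q,.052).round(4) for q in[(168,142),(208,139),(330,130),(370,127)]])
E
```

```text
tool_pos: [0.5051, -0.2061, 0.2098]
tool_pos: [0.5034, -0.2084, 0.2074]
[0.1402, 0.0964, 0.1074] [0.002, 0.002, -0.002] rows>= 4.0
[0.0, 0.0, 0.096] [0.0, 0.0, 0.0] rows>= 1.9
[[0.6871 0.4021]
 [0.6506 0.0394]
 [0.5286 0.0536]]
blocks front top corners [array([0.6311, 0.3208, 0.052 ]), array([0.6261, 0.2742, 0.052 ]), array([0.6107, 0.1336, 0.052 ]), array([0.6058, 0.088 , 0.052 ])]
```

```bash
python3 -m jog '[[[0.14,0.096,0.107],[0,0,0]],[[0.14,0.096,0.107],[0,0,0]],[[0.14,0.096,0.107],[0,0,0]],[[0.14,0.096,0.107],[0,0,0]],[[0.14,0.096,0.107],[0,0,0]]]' 1 40| grep pos
python3 -m jog '[[[0,0,0.04],[0,0,0]],[[0,0,0.075],[0,0,0]],[[0,0,0.096],[0,0,0]],[[0,0,0.096],[0,0,0]]]' | grep -E 'pos|force'
python3 -c "
from h import *
snap('wrist','w4')"
python3 -m jog '[[[0,0,0],[0,0,0]],[[0,0,0],[0,0,0]],[[0,0,0],[0,0,0]],[[0,0,0],[0,0,0]],[[0,0,0],[0,0,0]]]' 0 40
python3 -m jog '[[[0,0,0],[0,0,0]],[[0,0,0],[0,0,0]]]'
python3 -m jog '[[[0,0,-0.03],[0,0,0]],[[0,0,-0.07],[0,0,0]],[[0,0,-0.12],[0,0,0]],[[0,0,-0.17],[0,0,0]],[[0,0,-0.2],[0,0,0]]]'
python3 -c "
from h import *
d,o=snap('wrist','w5')
a=cv2.imread('pics/w4.png');b=d['image'];cv2.imwrite('pics/w45.png',cv2.resize(np.hstack([a,b]),(800,300)))
u=np.array([.919,-.394,0]);v=np.array([.394,.919,0]);Z=np.array([0,0,1.])
o=ctrl.get_obs();
plan([((.50,-.20,.27),rotm(-Z,-v)),((.50,-.20,.27),rotm((v-Z),-(v+Z)))])
"

```

```text
tool_pos: [0.5003, -0.3761, 0.0977]
tool_pos: [0.5009, -0.3716, 0.0034]
contact_force: [-1.1, 0.8, 0.1]
grip_force: 0.0
t: 8.15
tool_pos: [0.5031, -0.3767, 0.0093]
tool_rot: [2.765, -1.489, 0.006]
contact_force: [-0.9, 2.3, 6.2]
opening: 0.0485
grip_force: 42.5
t: 8.35
tool_pos: [0.5031, -0.3767, 0.0093]
tool_rot: [2.765, -1.489, 0.006]
contact_force: [-1.2, 0.6, 5.9]
opening: 0.0486
grip_force: 42.5
t: 8.85
tool_pos: [0.5028, -0.3765, 0.2124]
tool_rot: [2.764, -1.489, 0.011]
contact_force: [0.5, -0.7, -1.3]
opening: 0.0489
grip_force: 42.3
[-0.1503, -0.0943, -0.0542] [0.001, -0.015, -0.583] rows>= 3.9
[0.0, 0.0, 0.0] [0.785, 0.0, 0.0] rows>= 5.2
```

View pics/w45.png

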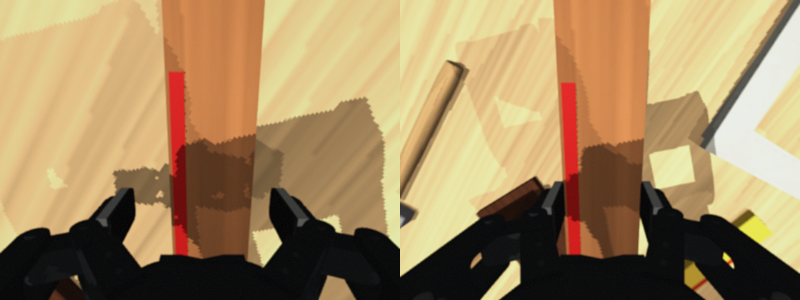

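```bash
python3 -m jog '[[[-0.15,-0.094,-0.055],[0,0,-0.583]],[[-0.15,-0.094,-0.055],[0,0,-0.583]],[[-0.15,-0.094,-0.055],[0,0,-0.583]],[[-0.15,-0.094,-0.055],[0,0,-0.583]],[[-0.15,-0.094,-0.055],[0,0,-0.583]]]' | grep pos
python3 -m jog '[[[0,0,0],[0.15,0,0]],[[0,0,0],[0.3,0,0]],[[0,0,0],[0.45,0,0]],[[0,0,0],[0.6,0,0]],[[0,0,0],[0.7,0,0]]]' | grep pos
python3 -m jog '[[[0,0,0],[0,0,0]],[[0,0,0],[0,0,0]]]'
python3 - <<'E'
from h import *
u=np.array([.919,-.394,0]);v=np.array([.394,.919,0]);Z=np.array([0,0,1.]);RA=rotm((v-Z),-(v+Z))
print(ctrl.get_obs()['q'])
plan([((.502,-.152,.19),RA),((.502,-.152,.110),RA)])
d,c=snap('wrist','w6')
E
```

```text
tool_pos: [0.4982, -0.1952, 0.2636]
tool_pos: [0.4969, -0.2002, 0.2604]
t: 10.1
tool_pos: [0.4973, -0.1991, 0.2606]
tool_rot: [-2.401, 0.496, -0.179]
contact_force: [-0.6, 0.3, -0.5]
opening: 0.0487
grip_force: 42.5
[-0.83964929 -0.0750926   1.80056293  0.63084702  1.72066405  1.13716529]
[-0.0142, 0.0108, 0.0831] [0.087, -0.0, -0.003] rows>= 1.7
[-0.0, 0.0566, 0.0566] [0.0, 0.0, 0.0] rows>= 1.6
```

View pics/w6.png

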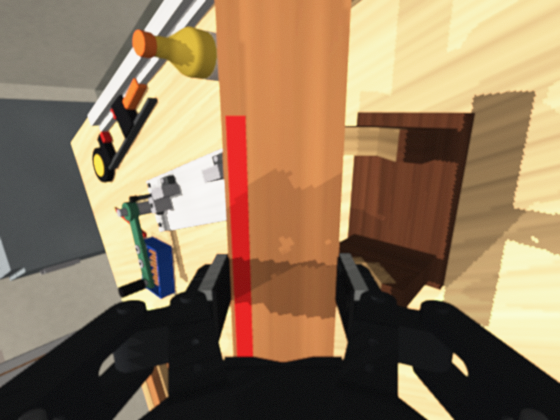

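The tilt works: the groove edge is on the uphill side and the cradle sits below right, parallel to the stile. I'll lower it into the vee.

```bash
python3 -m jog '[[[-0.007,0.005,0.042],[0.087,0,0]],[[-0.014,0.011,0.083],[0.087,0,0]],[[-0.014,0.011,0.083],[0.087,0,0]],[[-0.014,0.011,0.083],[0.087,0,0]]]' | grep -E 'pos|force'
python3 -m jog '[[[0,0.02,0.02],[0,0,0]],[[0,0.035,0.035],[0,0,0]],[[0,0.045,0.045],[0,0,0]],[[0,0.05,0.05],[0,0,0]],[[0,0.05,0.05],[0,0,0]]]'
python3 - <<'E'
from h import *
u=np.array([.919,-.394,0]);v=np.array([.394,.919,0]);Z=np.array([0,0,1.]);RA=rotm((v-Z),-(v+Z))
print(ctrl.get_obs()['contact_force'])
plan([((.502,-.152,.110),RA)])
E
```

```text
tool_pos: [0.5028, -0.1506, 0.1913]
contact_force: [0.4, -1.0, -0.9]
grip_force: 42.6
t: 11.05
tool_pos: [0.5029, -0.1518, 0.1205]
tool_rot: [-2.315, 0.475, -0.198]
contact_force: [-0.3, 0.6, -2.1]
opening: 0.0486
grip_force: 42.5
[-0.2632791   0.62040606 -2.11162476]
[-0.0008, 0.0078, 0.0071] [-0.001, -0.001, 0.0] rows>= 0.2
```

Going down in small steps until contact.

```bash
for i in 1 2 3; do python3 -m jog '[[[0,0.0015,0.0015],[0,0,0]],[[0,0.003,0.003],[0,0,0]],[[0,0.003,0.003],[0,0,0]]]' | grep -E 'pos|contact'; done
```

```text
tool_pos: [0.5027, -0.1517, 0.1163]
contact_force: [0.1, -0.0, -2.3]
tool_pos: [0.5025, -0.1514, 0.1114]
contact_force: [-0.4, -1.1, -0.7]
tool_pos: [0.5031, -0.1511, 0.1102]
contact_force: [-5.5, 1.4, 10.9]
```

```bash
python3 -m jog '[[[0,0,0],[0,0,0]],[[0,0,0],[0,0,0]],[[0,0,0],[0,0,0]],[[0,0,0],[0,0,0]]]' 1 | grep -E 'pos|contact|open'
python3 -m jog '[[[0,0,-0.03],[0,0,0]],[[0,0,-0.07],[0,0,0]],[[0,0,-0.11],[0,0,0]],[[0,0,-0.15],[0,0,0]],[[0,0,-0.15],[0,0,0]]]' | grep -E 'pos|contact|open'
python3 - <<'E'
from h import *
snap('wrist','w7')
u=np.array([.919,-.394,0]);v=np.array([.394,.919,0]);Z=np.array([0,0,1.]);RA=rotm((v-Z),-(v+Z));RB=rotm(-(v+Z),(v-Z)*-1);RM=rotm(-Z,-v)
print(RA.round(2),RB.round(2))
C=np.array([.5025,-.1515,.110]);a=(v+Z)/2**.5
plan([((.50,-.17,.30),RM),(C+.14*a,RB),(C+.04*a,RB),(C-.006*a,RB)])
E
```

```text
tool_pos: [0.5025, -0.1513, 0.1071]
contact_force: [1.1, -1.0, 0.4]
opening: 0.0855
tool_pos: [0.4615, -0.2533, 0.2177]
contact_force: [0.8, -0.6, 0.1]
opening: 0.0855
[[ 0.92 -0.28  0.28]
 [-0.39 -0.65  0.65]
 [ 0.   -0.71 -0.71]] [[ 0.92 -0.28 -0.28]
 [-0.39 -0.65 -0.65]
 [-0.    0.71 -0.71]]
[0.0038, -0.1235, 0.0037] [-0.785, -0.005, -0.001] rows>= 5.2
[-0.005, -0.117, 0.091] [-0.785, -0.0, 0.0] rows>= 5.2
[-0.0, 0.0, 0.1] [0.0, 0.0, 0.0] rows>= 2.0
[0.0, 0.0, 0.046] [0.0, 0.0, 0.0] rows>= 0.9
```

View pics/w7.png

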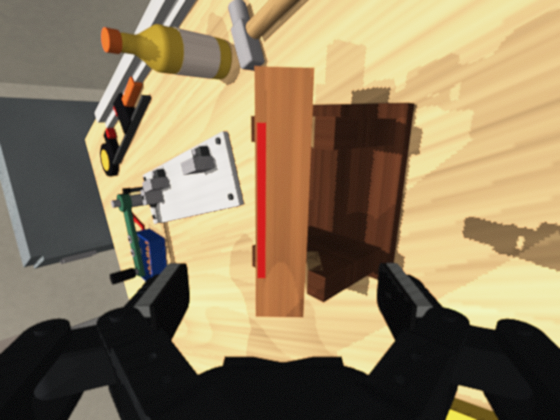

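The stile rests in the vee, groove uphill, with red mark ends at (262,122) and (262,278).

```bash
python3 - <<'E'
from h import *
_,c=load('w7');u=np.array([.919,-.394,0]);v=np.array([.394,.919,0]);Z=np.array([0,0,1.])
C=np.array([.5025,-.1515,.110]);n=(Z-v)/2**.5;a=(v+Z)/2**.5
for uv in[(262,122),(262,278),(254,67),(312,67),(257,317),(304,317)]:
    p,r=ray(c,uv);X=p+r*(((C+.01*n)-p)@n)/(r@n);print(uv,((X-C)@u).round(4),((X-C)@a).round(4))
E
python3 -m jog '[[[0.004,-0.123,0.004],[-0.785,0,0]],[[0.004,-0.123,0.004],[-0.785,0,0]],[[0.004,-0.123,0.004],[-0.785,0,0]],[[0.004,-0.123,0.004],[-0.785,0,0]],[[0.004,-0.123,0.004],[-0.785,0,0]]]' | grep -E 'pos|rot|contact'
python3 -m jog '[[[0,-0.03,0],[-0.15,0,0]],[[-0.005,-0.06,0.02],[-0.3,0,0]],[[-0.005,-0.1,0.05],[-0.45,0,0]],[[-0.005,-0.117,0.091],[-0.6,0,0]],[[-0.005,-0.117,0.091],[-0.75,0,0]]]' 0.7 | grep -E 'pos|rot|contact'
python3 - <<'E'
from h import *
u=np.array([.919,-.394,0]);v=np.array([.394,.919,0]);Z=np.array([0,0,1.]);RB=rotm(-(v+Z),(v-Z)*-1)
C=np.array([.5025,-.1515,.110]);a=(v+Z)/2**.5
o=ctrl.get_obs();print(o['q'],o['opening'])
plan([(C+.10*a,RB),(C+.04*a,RB),(C-.006*a,RB)])
E
```

```text
(262, 122) 0.0736 0.0157
(262, 278) -0.0764 0.0179
(254, 67) 0.1179 0.0218
(312, 67) 0.1181 -0.0268
(257, 317) -0.1209 0.0237
(304, 317) -0.1209 -0.0251
tool_pos: [0.5, -0.1669, 0.2981]
tool_rot: [-3.049, 0.622, -0.013]
contact_force: [1.0, -0.3, -1.0]
tool_pos: [0.5394, -0.0519, 0.2035]
tool_rot: [2.382, -0.476, -0.194]
contact_force: [-0.1, -0.9, -0.3]
[ 0.07018103  0.12810487  1.69986195 -0.63012856  1.67597742  2.08601846] 0.05981568626889293
[0.0053, 0.0116, 0.0405] [-0.063, 0.004, 0.012] rows>= 0.8
[0.0, -0.0, 0.06] [0.0, 0.0, 0.0] rows>= 1.2
[0.0, 0.0, 0.046] [0.0, 0.0, 0.0] rows>= 0.9
```

```bash
python3 -m jog '[[[0.005,0.0116,0],[-0.063,0,0.01]],[[0.005,0.0116,0.04],[-0.063,0,0.01]],[[0.005,0.0116,0.04],[-0.063,0,0.01]]]' | grep -E 'pos|rot|contact'
python3 - <<'E'
from h import *
u=np.array([.919,-.394,0]);v=np.array([.394,.919,0]);Z=np.array([0,0,1.]);RB=rotm(-(v+Z),(v-Z)*-1)
C=np.array([.5025,-.1515,.109]);a=(v+Z)/2**.5
plan([(C-.006*a,RB)])
E
python3 -m jog '[[[0,0,0.03],[0,0,0]],[[0,0,0.06],[0,0,0]],[[0,0,0.085],[0,0,0]],[[0,0,0.1],[0,0,0]],[[0,0,0.1],[0,0,0]]]' | grep -E 'pos|rot|contact'
python3 - <<'E'
from h import *
u=np.array([.919,-.394,0]);v=np.array([.394,.919,0]);Z=np.array([0,0,1.]);RB=rotm(-(v+Z),(v-Z)*-1)
C=np.array([.5025,-.1515,.109]);a=(v+Z)/2**.5
plan([(C-.006*a,RB)])
E
```

```text
tool_pos: [0.5293, -0.0894, 0.1818]
tool_rot: [2.322, -0.483, -0.204]
contact_force: [-0.6, -0.3, -0.6]
[0.0007, -0.0031, 0.1053] [-0.006, 0.008, -0.002] rows>= 2.1
tool_pos: [0.5038, -0.1542, 0.115]
tool_rot: [2.323, -0.489, -0.196]
contact_force: [-0.6, 0.8, 0.6]
[-0.0023, -0.0055, 0.0089] [-0.008, 0.004, -0.008] rows>= 0.2
```

```bash
python3 -m jog '[[[-0.002,-0.005,0.007],[-0.008,0.004,-0.008]],[[-0.002,-0.005,0.007],[-0.008,0.004,-0.008]],[[-0.002,-0.005,0.007],[-0.008,0.004,-0.008]]]' | grep -E 'pos|rot|contact'
python3 -m jog '[[[0,0,0],[0,0,0]],[[0,0,0],[0,0,0]],[[0,0,0],[0,0,0]],[[0,0,0],[0,0,0]],[[0,0,0],[0,0,0]]]' 0 40
python3 -m jog '[[[0,0,0],[0,0,0]],[[0,0,0],[0,0,0]]]'
python3 -c "
from h import *
u=np.array([.919,-.394,0]);v=np.array([.394,.919,0]);Z=np.array([0,0,1.]);RB=rotm(-(v+Z),(v-Z)*-1)
o=ctrl.get_obs();Rt=R.from_rotvec(o['tool_rot']).as_matrix()
C=np.array([.5025,-.1515,.109])
print('C in tool',Rt.T@(C-o['tool_pos']),'misalign',R.from_matrix(Rt.T@RB).as_rotvec())
"
```

```text
tool_pos: [0.5039, -0.154, 0.1088]
tool_rot: [2.318, -0.476, -0.19]
contact_force: [-0.6, -0.4, -0.4]
t: 15.5
tool_pos: [0.5038, -0.1544, 0.1089]
tool_rot: [2.317, -0.477, -0.19]
contact_force: [1.2, 2.9, 2.7]
opening: 0.019
grip_force: 39.3
t: 15.7
tool_pos: [0.5038, -0.1544, 0.1089]
tool_rot: [2.317, -0.477, -0.19]
contact_force: [0.8, 3.5, 4.1]
opening: 0.0195
grip_force: 39.6
C in tool [-0.00235507 -0.00148294 -0.00161561] misalign [-0.00156594 -0.00428757 -0.00271027]
```

```bash
python3 -m jog '[[[0,0.02,-0.02],[0,0,0]],[[0,0.045,-0.045],[0,0,0]],[[0,0.075,-0.075],[0,0,0]],[[0,0.11,-0.11],[0,0,0]],[[0,0.135,-0.135],[0,0,0]]]' | grep -E 'pos|contact|grip'
python3 -m jog '[[[0,0,0],[0.15,0,0]],[[0,0,0],[0.3,0,0]],[[0,0,0],[0.45,0,0]],[[0,0,0],[0.6,0,0]],[[0,0,0],[0.75,0,0]]]' | grep -E 'pos|rot|contact|open'
python3 - <<'E'
from h import *
d0=pickle.load(open('im0.pkl','rb'));ct=cam(d0['top']);print('glue',onz(ct,(289,80),.17),onz(ct,(289,95),.05))
Z=np.array([0,0,1.]);yj=np.array([.1,.995,0]);xj=np.array([.995,-.1,0])
ang=lambda t:rotm(-Z,[np.sin(t),-np.cos(t),0])  # tool x yaw t
plan([((.50,-.05,.30),ang(.3)),((.54,.07,.30),ang(.9)),((.58,.18,.30),ang(1.4708))])
E
```

```text
tool_pos: [0.5025, -0.1547, 0.3016]
contact_force: [-0.5, -0.4, -1.1]
grip_force: 39.5
tool_pos: [0.5024, -0.1544, 0.2994]
tool_rot: [3.05, -0.624, -0.001]
contact_force: [0.2, -0.4, -2.7]
opening: 0.0192
glue [0.7509781  0.00681494 0.17      ] [0.75376745 0.00322442 0.05      ]
[-0.0432, -0.095, -0.0035] [0.029, 0.005, -0.703] rows>= 4.7
[0.0737, -0.1028, 0.0] [0.0, 0.0, -0.6] rows>= 4.0
[0.111, -0.037, 0.0] [0.0, 0.0, -0.571] rows>= 3.8
```

```bash
python3 -m jog '[[[-0.043,-0.095,-0.003],[0.029,0.005,-0.7]],[[-0.043,-0.095,-0.003],[0.029,0.005,-0.7]],[[-0.043,-0.095,-0.003],[0.029,0.005,-0.7]],[[-0.043,-0.095,-0.003],[0.029,0.005,-0.7]],[[-0.043,-0.095,-0.003],[0.029,0.005,-0.7]]]' | grep -E 'pos'
python3 -m jog '[[[0.074,-0.103,0],[0,0,-0.6]],[[0.074,-0.103,0],[0,0,-0.6]],[[0.074,-0.103,0],[0,0,-0.6]],[[0.074,-0.103,0],[0,0,-0.6]],[[0.074,-0.103,0],[0,0,-0.6]]]' | grep -E 'pos'
python3 -m jog '[[[0.111,-0.037,0],[0,0,-0.57]],[[0.111,-0.037,0],[0,0,-0.57]],[[0.111,-0.037,0],[0,0,-0.57]],[[0.111,-0.037,0],[0,0,-0.57]],[[0.111,-0.037,0],[0,0,-0.57]]]' | grep -E 'pos'
python3 -m jog '[[[0,0,0],[0,0,0]],[[0,0,0],[0,0,0]]]'
python3 - <<'E'
from h import *
Z=np.array([0,0,1.]);yj=np.array([.1,.995,0]);xj=np.array([.995,-.1,0]);O=np.array([.606,.204,0])
RJ=rotm(-Z,xj);print(ctrl.get_obs()['q'])
plan([(O-.022*xj-.018*yj+.16*Z,RJ),(O-.022*xj-.018*yj+.08*Z,RJ)])
snap('wrist','w8')
E
```

```text
tool_pos: [0.4997, -0.05, 0.2975]
tool_pos: [0.5406, 0.0704, 0.2966]
tool_pos: [0.5814, 0.1794, 0.2964]
t: 18.4
tool_pos: [0.5815, 0.1788, 0.2974]
tool_rot: [2.338, 2.096, -0.009]
contact_force: [-0.1, -0.1, -1.2]
opening: 0.0193
grip_force: 40.1
[ 0.17795032 -0.01393189  1.57131228 -0.00421126  1.5886123   0.28678585]
[0.0103, 0.0002, 0.1373] [-0.003, 0.005, -0.009] rows>= 2.8
[0.0, 0.0, 0.08] [0.0, 0.0, 0.0] rows>= 1.6
```

View pics/w8.png

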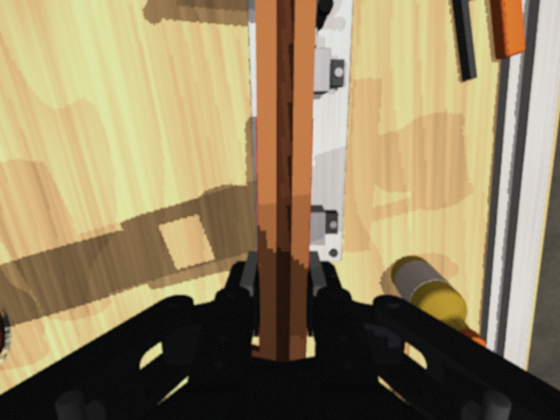

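```bash
python3 - <<'E'
from h import *
d,c=load('w8');im=d['image'].astype(int)
# right plate edge: last light-grey pixel per row (low saturation, bright)
h=cv2.cvtColor(d['image'],cv2.COLOR_BGR2HSV);P=[]
for r in range(4,246,6):
    row=h[r,314:400];g=np.where((row[:,1]<40)&(row[:,2]>90))[0]
    if len(g): P.append((r,314+g.max()))
P=np.array(P,float);k=np.polyfit(P[:,0],P[:,1],1)
for _ in range(3):
    e=abs(P[:,1]-np.polyval(k,P[:,0]));P=P[e<2*np.median(e)+.5];k=np.polyfit(P[:,0],P[:,1],1)
A,B=[onz(c,(np.polyval(k,r),r),.012) for r in(10,240)];dd=A-B;print(len(P),k,A,B,'slope',dd[0]/dd[1])
yj=dd[:2]/np.linalg.norm(dd[:2]);xj=np.array([yj[1],-yj[0]]);print('edge x-line offset at y: O.xj=',A[:2]@xj-.062,'O_est.xj',np.array([.606,.204])@xj)
E
python3 -m jog '[[[0.01,0,0.045],[0,0.005,-0.008]],[[0.01,0,0.09],[0,0.005,-0.008]],[[0.01,0,0.137],[0,0.005,-0.008]],[[0.01,0,0.137],[0,0.005,-0.008]]]' | grep -E 'pos|rot|contact'

```

```text
41 [-4.63995354e-02  3.51875494e+02] [0.68322573 0.36294347 0.012     ] [0.653579   0.07256687 0.012     ] slope 0.10209752140054933
edge x-line offset at y: O.xj= 0.5808283934736564 O_est.xj 0.58214585530594
tool_pos: [0.5767, 0.1874, 0.1518]
tool_rot: [-2.321, -2.102, 0.024]
contact_force: [-0.5, 0.3, -3.3]
```

```bash
python3 - <<'E'
from h import *
Z=np.array([0,0,1.]);t=.1015;yj=np.array([np.sin(t),np.cos(t),0]);xj=np.array([np.cos(t),-np.sin(t),0]);O=np.array([.605,.204,0])
o=ctrl.get_obs();p=o['tool_pos']-O;print('jig xy',p@xj,p@yj)
plan([(O-.02*xj-.018*yj+.045*Z,rotm(-Z,xj))])
E
```

```text
jig xy -0.026506119243773586 -0.019354458487419818
[0.0018, 0.0084, 0.1066] [-0.018, 0.005, 0.003] rows>= 2.1
```

```bash
python3 -m jog '[[[0.002,0.007,0.04],[-0.01,0.004,0.003]],[[0.002,0.007,0.075],[-0.01,0.004,0.003]],[[0.002,0.007,0.1],[-0.01,0.004,0.003]],[[0.002,0.007,0.1],[-0.01,0.004,0.003]],[[0.002,0.007,0.1],[-0.01,0.004,0.003]]]' | grep -E 'pos|rot|contact'
for i in 1 2 3; do python3 -m jog '[[[0,0,0.001],[0,0,0]],[[0,0,0.002],[0,0,0]],[[0,0,0.002],[0,0,0]]]' | grep -E 'pos|contact'; done
python3 - <<'E'
from h import *
Z=np.array([0,0,1.]);t=.1015;yj=np.array([np.sin(t),np.cos(t),0]);xj=np.array([np.cos(t),-np.sin(t),0]);O=np.array([.605,.204,0])
o=ctrl.get_obs();p=o['tool_pos']-O;print('jig xy',p@xj,p@yj)
plan([(O-.02*xj-.018*yj+.035*Z,rotm(-Z,xj))])
E
```

```text
tool_pos: [0.5906, 0.1904, 0.063]
tool_rot: [2.327, 2.104, 0.016]
contact_force: [1.0, 0.0, 0.2]
tool_pos: [0.5901, 0.1905, 0.0602]
contact_force: [-0.0, 0.3, -1.0]
tool_pos: [0.5889, 0.1903, 0.0563]
contact_force: [-0.3, 0.8, -1.0]
tool_pos: [0.5889, 0.1903, 0.0541]
contact_force: [-0.2, -0.3, -0.4]
jig xy -0.014582421804181409 -0.015263464014222227
[-0.0028, -0.0055, 0.0191] [0.007, -0.004, 0.002] rows>= 0.4
```

```bash
python3 -m jog '[[[0,0,0.007],[0,0,0]],[[0,0,0.013],[0,0,0]],[[0,0,0.014],[0,0,0]],[[0,0,0.014],[0,0,0]]]' | grep -E 'pos|rot|contact'
for i in 1 2 3; do python3 -m jog '[[[0,0,0.001],[0,0,0]],[[0,0,0.001],[0,0,0]],[[0,0,0.001],[0,0,0]]]' | grep -E 'pos|contact'; done

```

```text
tool_pos: [0.5887, 0.1903, 0.0396]
tool_rot: [2.328, 2.106, 0.01]
contact_force: [-0.7, 0.0, -1.3]
tool_pos: [0.5894, 0.1904, 0.0397]
contact_force: [-0.1, -0.3, -1.4]
tool_pos: [0.5892, 0.1904, 0.0385]
contact_force: [-0.4, 0.4, -1.8]
tool_pos: [0.5892, 0.1904, 0.0374]
contact_force: [-0.1, -0.5, -2.0]
```

```bash
for i in 1 2 3; do python3 -m jog '[[[0,0,0.001],[0,0,0]],[[0,0,0.001],[0,0,0]],[[0,0,0.001],[0,0,0]]]' | grep -E 'pos|contact'; done

```

```text
tool_pos: [0.5895, 0.1904, 0.0368]
contact_force: [-0.4, -1.4, 1.2]
tool_pos: [0.5898, 0.1903, 0.036]
contact_force: [-0.3, -2.2, 3.1]
tool_pos: [0.5901, 0.1902, 0.0353]
contact_force: [0.3, -3.5, 5.6]
```

```bash
python3 -m jog '[[[0,0,-0.0015],[0,0,0]],[[0,0.005,-0.0015],[0,0,0]],[[0,0.01,-0.0015],[0,0,0]],[[0,0.01,-0.0015],[0,0,0]]]' | grep -E 'pos|contact'
for i in 1 2 3; do python3 -m jog '[[[0,0.001,0],[0,0,0]],[[0,0.001,0],[0,0,0]]]' | grep -E 'pos|contact'; done

```

```text
tool_pos: [0.5997, 0.1896, 0.0357]
contact_force: [-0.5, 1.2, 0.5]
tool_pos: [0.6001, 0.1894, 0.0357]
contact_force: [0.0, 0.4, 0.3]
tool_pos: [0.6012, 0.1891, 0.0359]
contact_force: [-0.9, 1.3, -0.4]
tool_pos: [0.6023, 0.1889, 0.036]
contact_force: [0.8, -0.2, -0.7]
```

```bash
for i in 1 2 3 4; do python3 -m jog '[[[0,0.001,0],[0,0,0]],[[0,0.001,0],[0,0,0]]]' | grep -E 'pos|contact'; done

```

```text
tool_pos: [0.6034, 0.1889, 0.036]
contact_force: [0.2, -0.4, -0.8]
tool_pos: [0.6039, 0.1888, 0.0359]
contact_force: [-1.4, -0.0, 0.2]
tool_pos: [0.604, 0.1888, 0.0359]
contact_force: [-5.5, -1.2, 2.6]
tool_pos: [0.604, 0.1888, 0.0359]
contact_force: [-10.2, -0.0, 5.5]
```

```bash
python3 -m jog '[[[0,-0.001,-0.0005],[0,0,0]],[[0.004,-0.001,-0.0005],[0,0,0]],[[0.008,-0.001,-0.0005],[0,0,0]],[[0.011,-0.001,-0.0005],[0,0,0]],[[0.011,-0.001,-0.0005],[0,0,0]]]' | grep -E 'pos|rot|contact'
for i in 1 2 3 4; do python3 -m jog '[[[0.001,0,0],[0,0,0]],[[0.001,0,0],[0,0,0]]]' | grep -E 'pos|contact'; done
python3 -c "
from h import *
o=ctrl.get_obs();print(o['wrist_torque'],R.from_rotvec(o['tool_rot']).as_matrix().round(4))"

```

```text
tool_pos: [0.605, 0.1989, 0.036]
tool_rot: [2.328, 2.107, 0.006]
contact_force: [-5.9, -4.0, 1.3]
tool_pos: [0.6051, 0.1995, 0.036]
contact_force: [-6.2, -4.5, 1.0]
tool_pos: [0.6051, 0.2004, 0.036]
contact_force: [-5.5, -5.1, 2.2]
tool_pos: [0.6052, 0.2013, 0.036]
contact_force: [-6.4, -5.3, 1.7]
tool_pos: [0.6053, 0.2023, 0.036]
contact_force: [-5.9, -6.1, 1.7]
[-0.53558211  1.08890429  0.18188512] [[ 9.96e-02  9.95e-01  3.60e-03]
 [ 9.95e-01 -9.96e-02  2.00e-04]
 [ 5.00e-04  3.50e-03 -1.00e+00]]
```

```bash
for i in 1 2 3 4 5; do python3 -m jog '[[[0.001,0,0],[0,0,0]],[[0.001,0,0],[0,0,0]]]' | grep -E 'pos|contact'; done

```

```text
tool_pos: [0.6054, 0.2033, 0.036]
contact_force: [-5.6, -5.4, 2.6]
tool_pos: [0.6055, 0.2043, 0.036]
contact_force: [-6.5, -4.2, 2.0]
tool_pos: [0.6056, 0.2053, 0.036]
contact_force: [-5.8, -4.4, 1.9]
tool_pos: [0.6057, 0.2063, 0.036]
contact_force: [-5.3, -5.1, 1.4]
tool_pos: [0.6058, 0.2073, 0.036]
contact_force: [-5.5, -6.3, 2.9]
```

```bash
for i in 1 2 3 4; do python3 -m jog '[[[0.001,0,0],[0,0,0]],[[0.001,0,0],[0,0,0]]]' | grep -E 'pos|contact'; done

```

```text
tool_pos: [0.6059, 0.2083, 0.036]
contact_force: [-5.5, -5.1, 1.6]
tool_pos: [0.606, 0.2093, 0.036]
contact_force: [-5.2, -4.7, 2.5]
tool_pos: [0.6061, 0.2102, 0.036]
contact_force: [-6.4, -5.7, 1.3]
tool_pos: [0.6061, 0.2102, 0.036]
contact_force: [-7.5, -9.3, 3.5]
```

```bash
python3 -m jog '[[[0,0,0],[0,0,0]],[[0,0,0],[0,0,0]],[[0,0,0],[0,0,0]],[[0,0,0],[0,0,0]],[[0,0,0],[0,0,0]]]' 0.45
python3 - <<'E'
from h import *
Z=np.array([0,0,1.]);t=.1015;yj=np.array([np.sin(t),np.cos(t),0]);xj=np.array([np.cos(t),-np.sin(t),0])
d,c=snap('wrist','w9')
h=cv2.cvtColor(d['image'],cv2.COLOR_BGR2HSV)
m=cv2.inRange(h,(3,110,60),(14,255,255))
for r in range(10,260,30):
    g=np.where(m[r,200:380])[0]
    if len(g):
        a,b=200+g.min(),200+g.max();A,B=onz(c,(a,r),.062),onz(c,(b,r),.062);print(r,a,b,(A-B).round(4)@xj,((A+B)/2).round(4))
E
```

```text
t: 27.85
tool_pos: [0.6079, 0.2129, 0.0369]
tool_rot: [2.327, 2.106, 0.013]
contact_force: [-0.5, -0.3, 0.5]
opening: 0.0384
grip_force: 0.0
10 247 308 -0.02000023220705671 [0.6165 0.316  0.062 ]
40 249 307 -0.01949267297813959 [0.6157 0.3072 0.062 ]
70 250 307 -0.019592158307722565 [0.6149 0.2979 0.062 ]
100 251 306 -0.019393187648556617 [0.6139 0.2882 0.062 ]
130 251 306 -0.019900746877473736 [0.6128 0.2781 0.062 ]
160 252 306 -0.02000023220705671 [0.6119 0.2673 0.062 ]
190 253 305 -0.019801261547890758 [0.6107 0.2561 0.062 ]
220 253 304 -0.019900746877473736 [0.6093 0.2442 0.062 ]
250 255 304 -0.019602290888724814 [0.6084 0.2317 0.062 ]
```

```bash
python3 -m jog '[[[0,0,-0.015],[0,0,0]],[[0,0,-0.04],[0,0,0]],[[0,0,-0.08],[0,0,0]],[[0,0,-0.13],[0,0,0]],[[0,0,-0.18],[0,0,0]]]' | grep -E 'pos|contact'
python3 - <<'E'
from h import *
Z=np.array([0,0,1.])
ang=lambda t:rotm(-Z,[np.sin(t),-np.cos(t),0])
plan([((.53,.31,.22),ang(.75)),((.467,.408,.21),ang(-.0)),((.467,.408,.095),ang(-.1))])
E
```

```text
tool_pos: [0.6058, 0.212, 0.2193]
contact_force: [1.6, -0.2, 1.0]
[0.0899, -0.0852, -0.001] [0.006, -0.007, 0.721] rows>= 4.8
[0.0207, -0.1146, 0.01] [0.0, 0.0, 0.75] rows>= 5.0
[0.0, 0.0, 0.115] [0.0, 0.0, 0.1] rows>= 2.3
```

```bash
python3 -m jog '[[[0.09,-0.085,0],[0.006,-0.007,0.72]],[[0.09,-0.085,0],[0.006,-0.007,0.72]],[[0.09,-0.085,0],[0.006,-0.007,0.72]],[[0.09,-0.085,0],[0.006,-0.007,0.72]],[[0.09,-0.085,0],[0.006,-0.007,0.72]]]' 1 | grep pos
python3 -m jog '[[[0.021,-0.115,0],[0,0,0.75]],[[0.021,-0.115,0],[0,0,0.75]],[[0.021,-0.115,0],[0,0,0.75]],[[0.021,-0.115,0],[0,0,0.75]],[[0.021,-0.115,0],[0,0,0.75]]]' | grep pos
python3 -m jog '[[[0,0,0],[0,0,0]],[[0,0,0],[0,0,0]]]' | grep -E 'pos|rot'
python3 - <<'E'
from h import *
d,c=snap('wrist','w10');dt,ctp=snap('top','t10')
t=.1015;yj=np.array([np.sin(t),np.cos(t),0]);xj=np.array([np.cos(t),-np.sin(t),0])
for n,d_,c_ in(('w',d,c),('t',dt,ctp)):
    h=cv2.cvtColor(d_['image'],cv2.COLOR_BGR2HSV);m=cv2.inRange(h,(50,80,25),(90,255,200))
    ct=max(cv2.findContours(m,0,1)[0],key=cv2.contourArea)
    q=cv2.boxPoints(cv2.minAreaRect(ct));W=[onz(c_,p,.082) for p in q];W=np.array(W)
    e=W[1]-W[0];f=W[2]-W[1];L=e if np.linalg.norm(e)>np.linalg.norm(f) else f;L/=np.linalg.norm(L)
    if L@xj>0:L=-L
    print(n,cv2.contourArea(ct),W[:,:2].round(4).tolist(),'theta',np.arctan2(-L@xj,-L@yj))
E
```

```text
tool_pos: [0.53, 0.3112, 0.218]
tool_pos: [0.4669, 0.4096, 0.2179]
tool_pos: [0.4676, 0.4086, 0.2174]
tool_rot: [-3.141, -0.03, -0.0]
w 6713.5 [[0.4551, 0.4248], [0.6332, 0.3973], [0.6282, 0.3567], [0.4477, 0.3763]] theta 1.6229628684950546
t 630.5 [[0.4544, 0.4227], [0.6456, 0.3978], [0.6393, 0.3564], [0.4481, 0.3817]] theta 1.5987972665391395
```

```bash
python3 -m jog '[[[-0.003,0.006,0.04],[0,0,0.11]],[[-0.003,0.006,0.09],[0,0,0.11]],[[-0.003,0.006,0.121],[0,0,0.11]],[[-0.003,0.006,0.121],[0,0,0.11]]]' | grep -E 'pos|rot|contact'
python3 -m jog '[[[0,0,0],[0,0,0]],[[0,0,0],[0,0,0]],[[0,0,0],[0,0,0]],[[0,0,0],[0,0,0]]]' 0.45 | grep -E 'pos|rot|contact|open'
python3 -m jog '[[[0.0012,0.0194,0],[0,0,-0.12]],[[0.0046,0.0385,0],[0,0,-0.24]],[[0.0104,0.0571,0],[0,0,-0.36]],[[0.0183,0.0748,0],[0,0,-0.48]],[[0.0283,0.0915,0],[0,0,-0.6]]]'| grep -E 'pos|rot|contact|grip'
python3 -m jog '[[[0.0012,0.0194,0],[0,0,-0.12]],[[0.0046,0.0385,0],[0,0,-0.24]],[[0.0104,0.0571,0],[0,0,-0.36]],[[0.0183,0.0748,0],[0,0,-0.48]],[[0.0283,0.0915,0],[0,0,-0.6]]]'| grep -E 'pos|rot|contact|grip'
python3 - <<'E'
from h import *
o=ctrl.get_obs();Rt=R.from_rotvec(o['tool_rot']).as_matrix();P=np.array([.620,.3785])
t=.1015;yj=np.array([np.sin(t),np.cos(t)]);xj=np.array([np.cos(t),-np.sin(t)]);v=o['tool_pos'][:2]-P
print('theta tool',np.arctan2(-v@xj,-v@yj),np.linalg.norm(v),'tool x yaw',np.arctan2(Rt[1,0],Rt[0,0]))
E
```

```text
tool_pos: [0.461, 0.3996, 0.0892]
tool_rot: [3.131, -0.146, -0.016]
contact_force: [-0.8, 0.2, -0.7]
tool_pos: [0.4658, 0.4034, 0.0979]
tool_rot: [-3.136, 0.147, -0.004]
contact_force: [-0.4, 1.6, -0.3]
opening: 0.0385
tool_pos: [0.4841, 0.3085, 0.0964]
tool_rot: [-3.039, -0.794, 0.0]
contact_force: [-1.3, 0.3, -0.1]
grip_force: 0.6
tool_pos: [0.5536, 0.2419, 0.0963]
tool_rot: [-2.669, -1.656, 0.001]
contact_force: [-0.5, 0.4, -0.5]
grip_force: 0.6
theta tool 0.3509752486382217 0.1518650932675859 tool x yaw 1.1108034954791994
```

```bash
python3 -m jog '[[[-0.003,0.01,0],[0,0,-0.08]],[[-0.005,0.0215,0],[0,0,-0.16]],[[-0.005,0.032,0],[0,0,-0.24]],[[-0.003,0.044,0],[0,0,-0.3]],[[-0.003,0.044,0],[0,0,-0.3]]]'| grep -E 'pos|rot|contact|grip'
for i in 1 2 3; do python3 -m jog '[[[0,0.001,0],[0,0,0]],[[0,0.002,0],[0,0,0]],[[0,0.002,0],[0,0,0]]]'| grep -E 'pos|contact|grip'; done
```

```text
tool_pos: [0.5927, 0.2197, 0.0966]
tool_rot: [2.397, 2.029, 0.002]
contact_force: [-0.7, 0.4, 0.4]
grip_force: 0.0
tool_pos: [0.5929, 0.2198, 0.0956]
contact_force: [-0.5, 0.3, 0.2]
grip_force: 0.0
tool_pos: [0.595, 0.2194, 0.0954]
contact_force: [-1.1, 0.4, 1.4]
grip_force: 0.3
tool_pos: [0.5972, 0.2189, 0.0953]
contact_force: [-0.6, -1.5, -0.2]
grip_force: 0.2
```

```bash
for i in 1 2 3 4; do python3 -m jog '[[[0,0.001,0],[0,0,0]],[[0,0.002,0],[0,0,0]],[[0,0.003,0],[0,0,0]]]'| grep -E 'pos|contact|grip'; done
```

```text
tool_pos: [0.6001, 0.2184, 0.0953]
contact_force: [-1.8, -0.9, 0.2]
grip_force: 0.4
tool_pos: [0.6031, 0.218, 0.0954]
contact_force: [0.5, -0.1, 0.2]
grip_force: 0.4
tool_pos: [0.6061, 0.2175, 0.0954]
contact_force: [-1.6, -0.6, 0.1]
grip_force: 0.4
tool_pos: [0.609, 0.2169, 0.0954]
contact_force: [-0.5, -0.4, -0.3]
grip_force: 0.4
```

```bash
for i in 1 2 3 4; do python3 -m jog '[[[0,0.001,0],[0,0,0]],[[0,0.002,0],[0,0,0]],[[0,0.002,0],[0,0,0]]]'| grep -E 'pos|contact|grip'; done
```

```text
tool_pos: [0.6112, 0.2167, 0.0955]
contact_force: [-0.4, 0.0, 0.6]
grip_force: 0.1
tool_pos: [0.6128, 0.2164, 0.0954]
contact_force: [-1.7, 0.1, 0.9]
grip_force: 0.8
tool_pos: [0.6128, 0.2164, 0.0953]
contact_force: [-8.5, 0.2, 5.4]
grip_force: 4.5
tool_pos: [0.6128, 0.2164, 0.0951]
contact_force: [-16.1, 1.0, 10.2]
grip_force: 7.9
```

```bash
python3 -m jog '[[[0,-0.004,0],[0,0,0]],[[0,-0.008,0],[0,0,0]],[[0,-0.008,0],[0,0,0]]]' | grep -E 'pos|contact|grip'
python3 -m jog '[[[0,-0.008,-0.02],[0,0,0]],[[0,-0.008,-0.06],[0,0,0]],[[0,-0.008,-0.1],[0,0,0]],[[0,-0.008,-0.14],[0,0,0]],[[0,-0.008,-0.17],[0,0,0]]]' | grep -E 'pos|contact'

```

```text
tool_pos: [0.609, 0.2171, 0.0955]
contact_force: [0.6, -0.8, 0.1]
grip_force: 0.0
tool_pos: [0.6023, 0.2184, 0.269]
contact_force: [0.3, 0.3, 0.3]
```

The lift carried an extra sideways shift by mistake, so I'll check the arm angle and the stile.

```bash
python3 -m jog '[[[-0.1,-0.06,0],[0,0,0]],[[-0.1,-0.06,0],[0,0,0]],[[-0.1,-0.06,0],[0,0,0]],[[0,0,0],[0,0,0]],[[-0.1,-0.06,0],[0,0,0]]]' | tail -6
python3 -m jog '[[[0,0,0],[0,0,0]],[[0,0,0],[0,0,0]]]' >/dev/null
python3 - <<'E'
from h import *
d,c=snap('wrist','w11')
t=.1015;yj=np.array([np.sin(t),np.cos(t),0]);xj=np.array([np.cos(t),-np.sin(t),0])
h=cv2.cvtColor(d['image'],cv2.COLOR_BGR2HSV)
def edges(m,z,tag):
    ct=max(cv2.findContours(m,0,1)[0],key=cv2.contourArea);k=np.zeros_like(m);cv2.drawContours(k,[ct],-1,255,-1)
    A=[];B=[]
    for r in range(k.shape[0]):
        g=np.where(k[r])[0]
        if len(g)>10:
            a,b=onz(c,(g.min(),r),z),onz(c,(g.max(),r),z);w=abs((b-a)@xj);A.append(((a+b)/2)@np.c_[xj,yj]);B.append(w)
    A=np.array(A);B=np.array(B);ok=abs(B-np.median(B))<.002;f=np.polyfit(A[ok,1],A[ok,0],1)
    print(tag,ok.sum(),'width',np.median(B).round(4),'angle vs jig y',f[0].round(4),'yrange',A[ok,1].min().round(3),A[ok,1].max().round(3),'mid x',np.polyval(f,.26).round(4))
edges(cv2.inRange(h,(50,80,25),(90,255,200)),.082,'arm')
edges(cv2.inRange(h,(3,110,60),(14,255,255)),.062,'stile')
E
```

```text
t: 36.6
tool_pos: [0.5291, 0.1338, 0.2545]
tool_rot: [-2.382, -2.031, 0.02]
contact_force: [-1.7, -2.2, -1.8]
opening: 0.0386
grip_force: 0.0
arm 63 width 0.028 angle vs jig y 0.0165 yrange 0.299 0.351 mid x 0.5779
stile 109 width 0.0202 angle vs jig y -0.0054 yrange 0.148 0.264 mid x 0.5809
```

The arm reads about 0.02 rad off home, too close to the limit. I'll push it home again and withdraw straight up.

```bash
python3 -m jog '[[[0.1,0.064,0],[0,0,0]],[[0.1,0.064,0],[0,0,0]],[[0.1,0.064,0],[0,0,0]],[[0.1,0.064,0],[0,0,0]],[[0.1,0.064,0],[0,0,0]]]' 0.7 | grep -E 'pos|open'
python3 -m jog '[[[0,0,0.04],[0,0,0]],[[0,0,0.09],[0,0,0]],[[0,0,0.14],[0,0,0]],[[0,0,0.168],[0,0,0]],[[0,0,0.168],[0,0,0]]]' | grep -E 'pos|contact'
python3 -m jog '[[[0,0,0],[0,0,0]],[[0,0,0],[0,0,0]],[[0,0,0],[0,0,0]]]' 0.45 | grep -E 'pos|contact|open'
for i in 1 2; do python3 -m jog '[[[0,0.001,0],[0,0,0]],[[0,0.002,0],[0,0,0]],[[0,0.002,0],[0,0,0]]]'| grep -E 'pos|contact|grip'; done
```

```text
tool_pos: [0.6055, 0.2178, 0.2673]
opening: 0.0599
tool_pos: [0.6009, 0.2158, 0.0925]
contact_force: [-0.7, 0.1, -0.1]
tool_pos: [0.607, 0.218, 0.1011]
contact_force: [0.1, 0.6, 0.4]
opening: 0.0384
tool_pos: [0.6073, 0.2174, 0.0979]
contact_force: [0.3, 0.2, -1.1]
grip_force: 0.0
tool_pos: [0.609, 0.217, 0.0973]
contact_force: [0.3, -0.1, 0.5]
grip_force: 0.0
```

```bash
for i in 1 2 3; do python3 -m jog '[[[0,0.001,0],[0,0,0]],[[0,0.002,0],[0,0,0]],[[0,0.002,0],[0,0,0]]]'| grep -E 'pos|contact|grip'; done
```

```text
tool_pos: [0.6109, 0.2166, 0.0973]
contact_force: [0.1, -0.3, -0.6]
grip_force: 0.2
tool_pos: [0.6127, 0.2163, 0.0972]
contact_force: [-1.2, 0.1, -0.7]
grip_force: 0.5
tool_pos: [0.6128, 0.2163, 0.0971]
contact_force: [-8.1, -0.1, 4.1]
grip_force: 4.2
```

```bash
python3 -m jog '[[[0,-0.003,0],[0,0,0]],[[0,-0.006,0],[0,0,0]],[[0,-0.006,0],[0,0,0]],[[0,-0.006,0],[0,0,0]]]' | grep -E 'pos|contact|grip'
python3 -m jog '[[[0,0,-0.015],[0,0,0]],[[0,0,-0.03],[0,0,0]],[[0,0,-0.06],[0,0,0]],[[0,0,-0.1],[0,0,0]],[[0,0,-0.14],[0,0,0]]]' | grep -E 'pos|contact'
python3 -m jog '[[[0,0,-0.03],[0,0,0]],[[-0.1,-0.06,-0.03],[0,0,0]],[[-0.1,-0.06,-0.03],[0,0,0]],[[-0.1,-0.06,-0.03],[0,0,0]],[[-0.1,-0.06,-0.03],[0,0,0]]]' | grep pos
python3 -m jog '[[[0,0,0],[0,0,0]],[[0,0,0],[0,0,0]]]' >/dev/null
python3 - <<'E'
from h import *
d,c=snap('wrist','w12')
t=.1015;yj=np.array([np.sin(t),np.cos(t),0]);xj=np.array([np.cos(t),-np.sin(t),0])
for nm in('w11','w12'):
  d,c=load(nm);h=cv2.cvtColor(d['image'],cv2.COLOR_BGR2HSV)
  for lo,hi,z,tag in(((50,80,25),(90,255,200),.082,'arm'),((3,110,60),(14,255,255),.062,'stile')):
    m=cv2.inRange(h,lo,hi);ct=max(cv2.findContours(m,0,1)[0],key=cv2.contourArea);k=np.zeros_like(m);cv2.drawContours(k,[ct],-1,255,-1)
    A=[];B=[]
    for r in range(420):
        g=np.where(k[r])[0]
        if len(g)>10:
            a,b=onz(c,(g.min(),r),z),onz(c,(g.max(),r),z);A.append(((a+b)/2)@np.c_[xj,yj]);B.append(abs((b-a)@xj))
    A=np.array(A);B=np.array(B);ok=abs(B-np.median(B))<.002;f=np.polyfit(A[ok,1],A[ok,0],1)
    print(nm,tag,ok.sum(),'slope',f[0].round(4),'x at .26',np.polyval(f,.26).round(4),'ymin',A[:,1].min().round(4))
E
```

```text
tool_pos: [0.6092, 0.217, 0.0976]
contact_force: [0.2, 0.3, -0.4]
grip_force: 0.0
tool_pos: [0.6092, 0.217, 0.2404]
contact_force: [1.0, 0.7, 0.1]
tool_pos: [0.5329, 0.127, 0.2698]
w11 arm 63 slope 0.0165 x at .26 0.5779 ymin 0.2665
w11 stile 109 slope -0.0054 x at .26 0.5809 ymin 0.1465
w12 arm 65 slope 0.0106 x at .26 0.5802 ymin 0.266
w12 stile 106 slope -0.0059 x at .26 0.5806 ymin 0.1469
```

```bash
python3 -c "
from station import job
print(job.finish_job())"
```

```text
the job is handed in; nothing more can be done
None
```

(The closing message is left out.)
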